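# Release the draw latch of the blue-lidded battery box

## Task

Unlatch the battery box with the blue lid: lift its red-gripped draw-latch lever up past centre until the lever stands upright and the wire loop is free of its catch, then let go. Leave the box with the white lid latched.

Things in the scene. Friction and masses are not known exactly. Their poses are not given: they have to be found in the camera images.
- blue_box: the battery box to unlatch: grey plastic box with a blue lid on the rear part of its top, 150 mm (x) by 110 mm (y), top deck 74 mm above the table, fixed to the table. Origin at the centre of its underside; its own -x axis points to its front, where the latch lever sticks out, and z up
- blue_hinge (a point): pivot of the blue-lidded box's latch lever, on the box's centre line, 30 mm in front of the box centre and 90 mm above the table. The lever turns about a level axis along the box's y. Fixed to the box
- blue_grip (a point): middle of the red plastic grip on the end of that lever; moves with it. Grip 16 mm wide (along the box's y), 9 thick, 46 long (along the lever). Latched, this point lies 62 mm to the front of the pivot and 11 mm above it (101 mm above the table), 17 mm out past the box's front face, free all round; outer end 20 mm farther. Pinched across its width by vertical fingers, it can turn between them
- blue_lever (a joint): angle in rad of the blue-lidded box's lever: 0 latched, nearly level, grip towards the box's front (-x); grows as the grip is lifted; 1.57 upright, end stop 1.75 (leaning a little to the rear). Spring loaded over centre: below about 0.35 it is pulled shut (3 to 5 N up at the grip lifts it), beyond that it is pushed open to the stop, where it stays
- white_box: the other battery box, the same in all but its white lid; it must stay latched. Origin and axes as for the blue-lidded box
- white_lever (a joint): angle in rad of the white-lidded box's lever, measured the same way; 0 latched

How it is judged:
At the end, for the whole second after the job is handed in: The lever of the blue-lidded box stands open by more than 1.2 rad (about 70 degrees) and is at rest; the lever of the white-lidded box is still latched (under 0.15 rad) (value of joint blue_lever above 1.2 rad and velocity of joint blue_lever below 0.1 rad/s and value of joint white_lever below 0.15 rad); the robot touches nothing.
It fails at once if the lever of the white-lidded box is lifted towards its centre (value of joint white_lever above 0.25 rad).
It also fails if it takes over 29 s, if anything falls off the work surface, if the arm or the gripper's body presses on something with over 40 N, if the wrist force passes 120 N, or if a joint passes its speed limit or range.

## Robot

A 6-joint arm with a two-finger parallel gripper is mounted at the origin on a cart in front of the work surface, level with it; the furniture and walls round the work are solid. World frame = base frame: x ahead of the robot, y to its left, z up, the work surface at z = 0. Lengths are in m, angles in rad, forces in N, time in s.
With the tool pointing down it reaches from about 0.25 to 0.775 m from the base axis. Payload 8.9 kg.
Tool frame: the origin (TCP) lies at the very end of the fingers, on their centre line; the grasp point (between the pads) lies 19 mm behind it; z points along the fingers, x is the direction in which the jaws open and shut, and the axes are right-handed (so a half turn about z gives the same grasp; the last joint's range is limited). The gripper opens to 85 mm and grips with 20 to 120 N. Pads are 22 mm wide; open, the fingers measure 114 mm over their backs; the gripper's body (76 mm by 85 mm) begins 54 mm behind the grasp point. The pads swing forward as they close: fully open they stand 13 mm farther back than shut.
Start: joints at [-1.327, 0.291, -0.153, 1.127, 0, 1.431], TCP at [0.196, -0.487, 0.231] pointing down, gripper open.
Joint ranges: [-2.52, 2.52], [-0.91, 1.74], [-1.3, 1.37], [-1.96, 2.02], [-1.52, 1.47], [-3.14, 3.14]. Speed limits (rad/s): [2.22, 2.22, 2.79, 3.14, 3.14, 3.14].

## Interface

Orientations are given as a rotation vector (axis times angle).
In Python, from cell import sensors, eyes, job gives the robot as it stands.
- The arm moves only by the shell command python3 -m pendant 'ROWS' [FORCE]. ROWS is JSON, a list of rows, each a list of 7 numbers: the shift along the tool's x, y, z in mm, then the turn, a rotation vector about the tool's x, y, z in degrees, then the opening, from -1 (shut) to 1 (fully open). In form: [[dx, dy, dz, ax, ay, az, grip], ...]. A call has 1 to 10 rows; each row shifts and turns the commanded pose from where the row before left it, along the tool's axes as they then stand; what a row does not reach is not made up. A row lasts 1/10 s, in which the tool goes at most 50 mm and 8.59 degrees, less where a joint would pass 70% of its speed; a pose out of reach is approached as far as the arm can. A call with a gripper value outside its range is refused whole. The fingers move at their own pace and stop on an object; FORCE is the grip in N (left out, the last holds). Time passes only in rows, so rows that do not move let the fingers close. It gives the time, the measured TCP pose, the force and the opening at its end, in the units of the state.
- sensors.get_state(): the state, without advancing time (a new reading comes with each control period).
- eyes.read_camera(name): name is "side" or "top" or "wrist"; returns the picture (400x640x3 uint8, red, green, blue); there is no depth.
- eyes.camera_model(name): a dict with "camera_matrix" (3x3 intrinsics, pixels), "k1" (the pictures are not rectified: a ray, as slopes to the right and down, at radius r is drawn at 1 + k1 r^2 times it, then the intrinsics apply), "world_from_camera" (4x4, takes a point from camera to world coordinates); the wrist camera has in their place "tool_from_camera" (4x4, takes a point from camera to tool coordinates, whose origin is the TCP and whose axes are the tool frame's). Camera axes: x right, y up, looking along -z (the intrinsics and any distortion apply to the point x, -y, -z); pixel columns grow to the right and rows downward; lengths in m; the calibration is good to about 2 mm. A picture is of the moment at which its call begins: read the wrist's pose just before it. camera_model takes no time and is no camera call.
- job.close_job(): hands the job in, once; it reports no verdict.
Trained networks look in the newest picture that a camera, given by its name, has taken for a name from the list of things; names that differ only in an ending like _2 or _b are one class to them, and where a whole thing is asked for, a point or a joint stands for the part that bears it (a point fixed in the world has none). Each returns a list of dicts, best first, with "conf" (0 to 1); they miss things now and then, are a little off and sometimes report something else, mostly with a low value. They report only what shows in the picture. A call takes as long as a camera call.
- eyes.boxes_of(camera, target): "box" ([left, top, right, bottom] in pixels, round what is visible of it).
- eyes.pinpoint(camera, target): "location" ([column, row] in pixels: a listed point, or the origin of a listed thing).
The state is a dict: "time_s": time; "joints": joint angles; "qvel": joint speeds; "joint_efforts": joint torques, N m; "tcp_pos": TCP position; "orientation": TCP orientation; "force": force on the tool from outside, world axes, zero at the start; "wrist_torque": the same for the moment, N m; "width": finger opening in m.
Only numpy, scipy, OpenCV 4.12 (cv2) and the standard library are available. Lean on these libraries where they do the work, as an engineer would, in place of code of your own. Each camera call takes 0.05 s, during which the arm holds its last target.

## Working session

There is one attempt and no reset: what is moved stays moved. The work goes in short steps, Python scripts to look and compute and a shell command to move; the robot and the scene stay as the last step left them, time stands still between calls to the robot, and variables do not carry over. Pictures are saved under pics/ and viewed, and the job is handed in when it is done.

```bash
mkdir -p pics; ls
cat > h.py <<'E'
import numpy as np, cv2
from cell import sensors, eyes, job
from scipy.spatial.transform import Rotation as R
def wfc(n,st=None):
    m=eyes.camera_model(n)
    if 'world_from_camera' in m: return m,np.array(m['world_from_camera'])
    T=np.eye(4);T[:3,:3]=R.from_rotvec(st['orientation']).as_matrix();T[:3,3]=st['tcp_pos']
    return m,T@np.array(m['tool_from_camera'])
def ray(n,px,st=None):
    m,T=wfc(n,st);K=np.array(m['camera_matrix'])
    p=cv2.undistortPoints(np.array([[px]],float),K,np.array([m['k1'],0,0,0.]))[0,0]
    # model: distortion 1+k1 r^2 same as cv2
    d=T[:3,:3]@np.array([p[0],-p[1],-1.]);return T[:3,3],d/np.linalg.norm(d)
def atz(n,px,z,st=None):
    o,d=ray(n,px,st);return o+d*(z-o[2])/d[2]
def tri(rs):
    A=sum(np.eye(3)-np.outer(d,d) for o,d in rs);b=sum((np.eye(3)-np.outer(d,d))@o for o,d in rs)
    return np.linalg.solve(A,b)
def proj(n,P,st=None):
    m,T=wfc(n,st);c=np.linalg.inv(T)@np.append(P,1);x,y=c[0]/-c[2],-c[1]/-c[2];f=1+m['k1']*(x*x+y*y)
    return (np.array(m['camera_matrix'])@[x*f,y*f,1])[:2]
E
python3 - <<'E'
from h import *
for n in ['top','side']:
    cv2.imwrite(f'pics/{n}1.png',eyes.read_camera(n)[:,:,::-1])
    for t in ['blue_grip','blue_hinge','blue_box','white_box']:
        print(n,t,[(np.round(r['location'],1),round(r['conf'],2)) for r in eyes.pinpoint(n,t)][:3])
    print(n,[(np.round(r['box']),round(r['conf'],2)) for t in ['blue_box','white_box'] for r in eyes.boxes_of(n,t)])
    print(np.round(wfc(n)[1],2))
s=sensors.get_state();print(s)
E
```

```text
pics
top blue_grip [(array([224.3, 212.7]), 0.82)]
top blue_hinge [(array([225.4, 182. ]), 0.57)]
top blue_box [(array([234.6, 175.9]), 0.75), (array([226.6, 182.2]), 0.44)]
top white_box [(array([373. , 188.4]), 0.94)]
top [(array([201., 129., 258., 219.]), 0.63), (array([344., 144., 411., 237.]), 0.8)]
[[-0.02  0.99 -0.12  0.42]
 [-1.   -0.01  0.03 -0.03]
 [ 0.02  0.12  0.99  1.09]
 [ 0.    0.    0.    1.  ]]
side blue_grip [(array([303.6, 169.4]), 0.67), (array([328.9, 178. ]), 0.28)]
side blue_hinge [(array([328. , 176.9]), 0.61), (array([304.1, 175.1]), 0.34)]
side blue_box [(array([337.7, 206.4]), 0.76)]
side white_box [(array([342.3, 279.9]), 0.78)]
side [(array([298., 167., 380., 219.]), 0.94), (array([280., 222., 398., 292.]), 0.6)]
[[ 1.   -0.   -0.06  0.48]
 [-0.06  0.37 -0.93 -0.84]
 [ 0.02  0.93  0.37  0.41]
 [ 0.    0.    0.    1.  ]]
{'time_s': 0.7, 'joints': array([-1.32733482e+00,  2.90711048e-01, -1.53380359e-01,  1.12668618e+00,
        1.84222140e-05,  1.43145832e+00]), 'qvel': array([-0.00106779,  0.0006142 ,  0.00115377,  0.00035366,  0.00052682,
        0.0022639 ]), 'joint_efforts': array([ 1.40556167e-03, -5.36903214e+01,  3.31603825e+01,  1.47373907e-03,
       -2.44258263e-04, -2.96400276e-05]), 'tcp_pos': array([ 0.19609184, -0.48702106,  0.2313067 ]), 'orientation': array([-2.60346669e+00,  1.75828281e+00, -4.12435888e-05]), 'force': array([ 0.94433072,  0.07437948, -0.614482  ]), 'wrist_torque': array([0.02388285, 0.01210147, 0.00032122]), 'width': 0.0855444760486725}
```

View pics/top1.png

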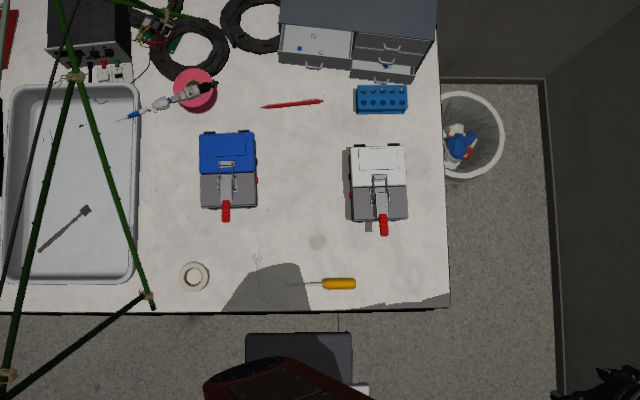

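View pics/side1.png

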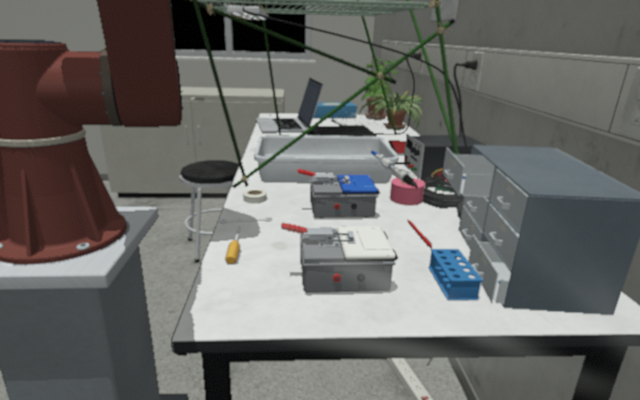

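Run:
```python
from h import *
P=lambda a:np.round(a,4)
print('grip',P(tri([ray('top',(224.3,212.7)),ray('side',(303.6,169.4))])),P(atz('top',(224.3,212.7),.101)),P(atz('side',(303.6,169.4),.101)))
print('hinge',P(tri([ray('top',(225.4,182)),ray('side',(328,176.9))])),P(atz('top',(225.4,182),.09)),P(atz('side',(328,176.9),.09)))
print('wbox',P(atz('top',(373,188.4),0)),P(atz('side',(342.3,279.9),0)))
print('bbox',P(atz('top',(234.6,175.9),0)),P(atz('side',(337.7,206.4),0)))
print(R.from_rotvec(sensors.get_state()['orientation']).as_matrix().round(3))
```

```text
grip [0.5111 0.1286 0.106 ] [0.5131 0.1295 0.101 ] [0.5101 0.1443 0.101 ]
hinge [0.5727 0.1298 0.0874] [0.5762 0.1293 0.09  ] [0.5681 0.1205 0.09  ]
wbox [ 0.5715 -0.1807  0.    ] [ 0.5708 -0.1924  0.    ]
bbox [0.6036 0.1234 0.    ] [0.5988 0.1534 0.    ]
[[ 0.374 -0.928  0.   ]
 [-0.928 -0.374 -0.   ]
 [ 0.    -0.    -1.   ]]
```

```bash
python3 - <<'E'
from h import *
P=lambda a:np.round(a,3)
f=(150,297)
print(P(atz('top',f,0)),P(atz('side',(243,186),0)))
for px in [(128,232),(112,186),(75,75),(10,370)]:
  print(px,[P(atz('top',px,z)) for z in (.1,.3,.5,.7)])
E
python3 -m pendant '[[-32,-36,0,0,0,0,1],[-32,-36,0,0,0,0,1],[-32,-36,0,0,0,0,1],[-32,-36,0,0,0,0,1],[-32,-36,0,0,0,0,1],[-32,-36,0,0,0,0,1]]' 30
```

```text
[0.343 0.306 0.   ] [0.344 0.306 0.   ]
(128, 232) [array([0.477, 0.321, 0.1  ]), array([0.466, 0.25 , 0.3  ]), array([0.454, 0.179, 0.5  ]), array([0.442, 0.109, 0.7  ])]
(112, 186) [array([0.57 , 0.357, 0.1  ]), array([0.539, 0.279, 0.3  ]), array([0.509, 0.201, 0.5  ]), array([0.478, 0.122, 0.7  ])]
(75, 75) [array([0.806, 0.447, 0.1  ]), array([0.728, 0.35 , 0.3  ]), array([0.649, 0.254, 0.5  ]), array([0.571, 0.158, 0.7  ])]
(10, 370) [array([0.206, 0.559, 0.1  ]), array([0.249, 0.44 , 0.3  ]), array([0.293, 0.32 , 0.5  ]), array([0.336, 0.201, 0.7  ])]
time_s: 1.3
tcp_pos: [0.3252, -0.2266, 0.2315]
orientation: [2.603, -1.759, 0.001]
force: [1.3, 0.1, -0.3]
width: 0.0851
```

Run:
```python
from h import *
P=lambda a:np.round(a,3)
def pl(a,b):
    o,d1=ray('side',a);_,d2=ray('side',b);return o,np.cross(d1,d2)
for name,(a,b),pts in [('p2',((244,186),(440,30)),[(150,297),(128,232),(112,186),(90,120),(75,75)]),('p1',((244,186),(208,10)),[(100,325),(50,350),(10,370)]),
  ('p1b',((244,186),(208,10)),[(128,232),(112,186),(75,75)]),('p2b',((244,186),(440,30)),[(100,325),(10,370)])]:
    o,n=pl(a,b)
    for p in pts:
        c,d=ray('top',p); t=n@(o-c)/(n@d); print(name,p,P(c+d*t))
```

```text
p2 (150, 297) [ 0.343  0.307 -0.004]
p2 (128, 232) [0.477 0.32  0.104]
p2 (112, 186) [0.559 0.33  0.17 ]
p2 (90, 120) [0.663 0.341 0.253]
p2 (75, 75) [0.727 0.349 0.303]
p1 (100, 325) [0.31  0.327 0.216]
p1 (50, 350) [0.288 0.356 0.334]
p1 (10, 370) [0.273 0.374 0.411]
p1b (128, 232) [ 0.751  1.971 -4.548]
p1b (112, 186) [ 0.014 -1.064  3.737]
p1b (75, 75) [ 0.2   -0.298  1.645]
p2b (100, 325) [ 0.271  0.457 -0.102]
p2b (10, 370) [ 0.114  0.811 -0.324]
```

```bash
python3 -m pendant '[[-33,-37,0,0,0,0,1],[-33,-37,0,0,0,0,1],[-33,-37,0,0,0,0,1],[-33,-37,0,0,0,0,1],[-33,-37,0,0,0,0,1],[-33,-37,0,0,0,0,1],[-33,-37,0,0,0,0,1],[-33,-37,0,0,0,0,1],[0,0,0,0,0,8,1],[0,0,0,0,0,8,1]]'
python3 -m pendant '[[0,0,0,0,0,6,1],[0,0,0,0,0,0,1],[0,0,0,0,0,0,1]]'
python3 - <<'E'
from h import *
s=sensors.get_state()
cv2.imwrite('pics/w1.png',eyes.read_camera('wrist')[:,:,::-1])
print(s['tcp_pos'],R.from_rotvec(s['orientation']).as_matrix().round(3))
for t,z in [('blue_grip',.101),('blue_hinge',.09),('blue_box',0)]:
    for r in eyes.pinpoint('wrist',t): print(t,np.round(r['location'],1),round(r['conf'],2),atz('wrist',r['location'],z,s).round(4))
print(np.round(wfc('wrist',s)[1],3))
E
```

```text
time_s: 2.3
tcp_pos: [0.501, 0.1278, 0.2309]
orientation: [-2.337, 2.099, 0.002]
force: [0.5, -0.3, 0.1]
width: 0.0859
time_s: 2.6
tcp_pos: [0.5019, 0.0991, 0.2314]
orientation: [-2.251, 2.168, 0.027]
force: [0.7, -0.1, -0.0]
width: 0.0852
[0.50189334 0.09913411 0.23136437] [[ 0.038 -0.999 -0.001]
 [-0.999 -0.038  0.024]
 [-0.024  0.    -1.   ]]
blue_grip [289.1 171.2] 0.66 [0.5145 0.1283 0.101 ]
blue_hinge [292.   92.5] 0.88 [0.5758 0.1277 0.09  ]
blue_box [298.   57.6] 0.95 [0.6063 0.1313 0.    ]
[[ 0.039  0.944  0.327  0.586]
 [-0.999  0.044 -0.01   0.099]
 [-0.024 -0.327  0.945  0.374]
 [ 0.     0.     0.     1.   ]]
```

View pics/w1.png

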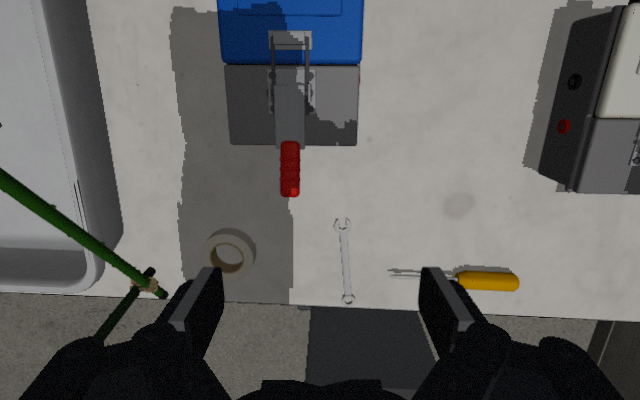

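Run:
```python
from h import *
s=sensors.get_state()
for k in ['joints','qvel','joint_efforts','tcp_pos','force','wrist_torque']: print(k,np.round(s[k],3))
cv2.imwrite('pics/side2.png',eyes.read_camera('side')[:,:,::-1])
cv2.imwrite('pics/top2.png',eyes.read_camera('top')[:,:,::-1])
```

```text
joints [ 0.038  0.264 -0.191  1.117  0.024  3.141]
qvel [ 0.002  0.002 -0.    -0.    -0.001  0.001]
joint_efforts [-2.4600e-01 -5.1714e+01  3.3055e+01  5.0000e-03  9.6000e-02  2.0000e-03]
tcp_pos [0.502 0.1   0.231]
force [-1.065  0.157  0.328]
wrist_torque [ 0.014 -0.02   0.006]
```

View pics/side2.png

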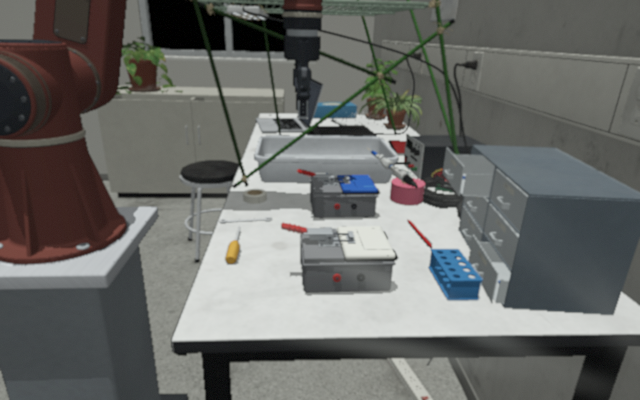

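View pics/top2.png

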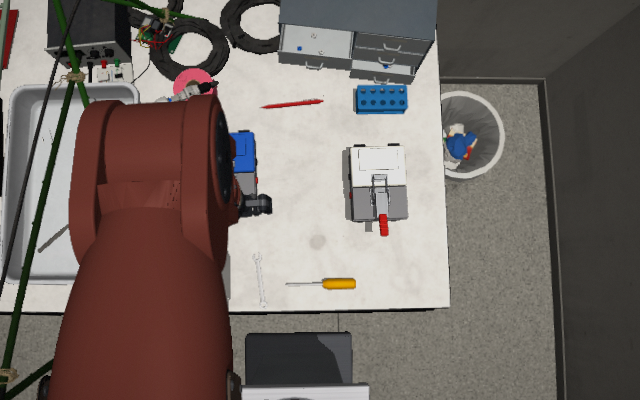

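```bash
python3 -m pendant '[[0,0,0,0,0,-8.5,1],[0,0,0,0,0,-8.5,1],[0,0,0,0,0,-8.5,1],[0,0,0,0,0,-8.5,1],[0,0,0,0,0,-8.5,1],[0,0,0,0,0,-8.5,1],[0,0,0,0,0,-8.5,1],[0,0,0,0,0,-8.5,1],[0,0,0,0,0,-8.5,1],[0,0,0,0,0,-8.5,1]]'
python3 -m pendant '[[0,0,0,0,0,-8.5,1],[0,0,0,0,0,-8.5,1],[0,0,0,0,0,-8.5,1],[0,0,0,0,0,-8.5,1],[0,0,0,0,0,-8.5,1],[0,0,0,0,0,-8.5,1],[0,0,0,0,0,-8.5,1],[0,0,0,0,0,-8.5,1],[0,0,0,0,0,-8.5,1],[0,0,0,0,0,-8.5,1]]'
python3 -m pendant '[[0,0,0,0,0,-7.8,1],[0,0,0,0,0,0,1],[0,0,0,0,0,0,1]]'
python3 - <<'E'
from h import *
s=sensors.get_state()
M=R.from_rotvec(s['orientation']).as_matrix();print(s['tcp_pos'],M.round(3),s['joints'].round(3))
D=np.array([[0,1,0],[1,0,0],[0,0,-1.]])
print('turn',np.degrees(R.from_matrix(M.T@D).as_rotvec()).round(2))
E
```

```text
time_s: 3.9
tcp_pos: [0.5018, 0.0998, 0.2313]
orientation: [-3.117, 0.066, 0.003]
force: [0.0, -0.1, -0.4]
width: 0.0856
time_s: 4.9
tcp_pos: [0.5018, 0.0998, 0.2313]
orientation: [-2.346, -2.061, -0.023]
force: [-0.8, 1.3, 0.3]
width: 0.0853
time_s: 5.2
tcp_pos: [0.5018, 0.0997, 0.2313]
orientation: [-2.213, -2.205, -0.025]
force: [-0.0, -0.6, 0.1]
width: 0.0853
[0.5018062  0.09969703 0.231305  ] [[ 0.004  1.    -0.001]
 [ 1.    -0.004  0.024]
 [ 0.024 -0.002 -1.   ]] [ 0.038  0.264 -0.191  1.117  0.024  0.041]
turn [-0.09 -1.37 -0.21]
```

```bash
python3 -m pendant '[[14,5,0,0,-1.4,-0.2,1],[14.5,5,30,0,0,0,1],[0,0,10,0,0,0,1],[0,0,0,0,0,0,1]]'
python3 - <<'E'
from h import *
s=sensors.get_state()
cv2.imwrite('pics/w2.png',eyes.read_camera('wrist')[:,:,::-1])
print(s['tcp_pos'],R.from_rotvec(s['orientation']).as_matrix().round(3),s['joints'].round(3))
for t,z in [('blue_grip',.101),('blue_hinge',.09),('blue_box',0)]:
    for r in eyes.pinpoint('wrist',t): print(t,np.round(r['location'],1),round(r['conf'],2),atz('wrist',r['location'],z,s).round(4))
print('pred grip px',proj('wrist',[.513,.1285,.101],s))
E
```

```text
time_s: 5.6
tcp_pos: [0.5103, 0.1279, 0.1902]
orientation: [-2.217, -2.222, 0.007]
force: [-0.3, -0.6, 0.5]
width: 0.0853
[0.51031616 0.12789199 0.19015664] [[-0.002  1.    -0.005]
 [ 1.     0.002 -0.001]
 [-0.001 -0.005 -1.   ]] [ 1.070e-01  3.240e-01 -2.180e-01  1.034e+00 -1.000e-03  1.050e-01]
blue_hinge [324.5 275.9] 0.71 [0.5752 0.1306 0.09  ]
blue_box [320.  254.3] 0.8 [0.6034 0.1267 0.    ]
blue_box [324.7 274.2] 0.22 [0.6279 0.132  0.    ]
pred grip px [322.27821828 208.41546526]
```

View pics/w2.png

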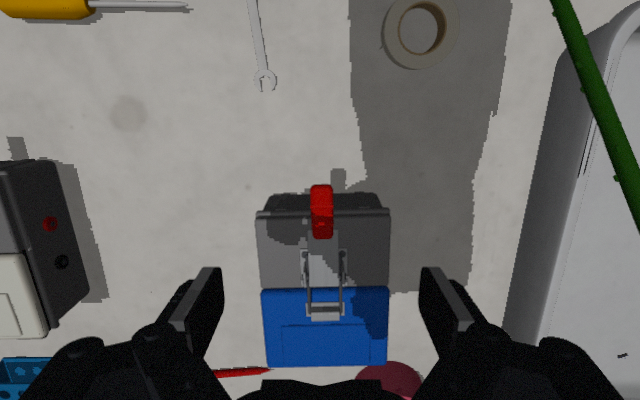

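```bash
python3 -m pendant '[[0.5,1,35,0,0,0,0.2],[0,1,35,0,0,0,0],[0,0,28,0,0,0,0],[0,0,10,0,0,0,0],[0,0,0,0,0,0,0]]' 30
python3 -m pendant '[[0,0,0,0,0,0,-1],[0,0,0,0,0,0,-1],[0,0,0,0,0,0,-1],[0,0,0,0,0,0,-1],[0,0,0,0,0,0,-1],[0,0,0,0,0,0,-1]]' 30
python3 - <<'E'
from h import *
s=sensors.get_state();print(s['tcp_pos'],s['width'],s['force'])
cv2.imwrite('pics/w3.png',eyes.read_camera('wrist')[:,:,::-1])
E
```

```text
time_s: 6.3
tcp_pos: [0.5131, 0.1281, 0.0833]
orientation: [-2.217, -2.224, 0.004]
force: [0.1, -0.3, 0.4]
width: 0.0426
time_s: 6.9
tcp_pos: [0.5149, 0.1285, 0.0852]
orientation: [2.216, 2.225, 0.001]
force: [-0.2, -0.7, 7.5]
width: 0.0153
[0.5148903  0.12854256 0.08518425] 0.015277054462858318 [-0.23797517 -0.71978755  7.54835206]
```

View pics/w3.png

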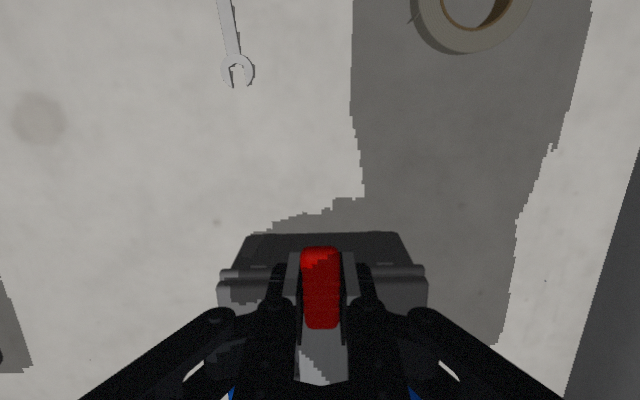

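```bash
python3 -m pendant '[[0,2,-9,0,0,0,-1],[0,4,-9,0,0,0,-1],[0,5,-8,0,0,0,-1],[0,6,-7,0,0,0,-1],[0,0,0,0,0,0,-1]]' 25
python3 - <<'E'
from h import *
s=sensors.get_state();print(s['tcp_pos'],s['width'],s['force'])
cv2.imwrite('pics/w4.png',eyes.read_camera('wrist')[:,:,::-1])
E
```

```text
time_s: 7.45
tcp_pos: [0.5312, 0.1289, 0.118]
orientation: [-2.217, -2.225, 0.001]
force: [-5.4, 1.9, 5.8]
width: 0.0155
[0.53117123 0.12889113 0.11795618] 0.015470517959162294 [-5.41207846  1.87385224  5.81017089]
```

View pics/w4.png

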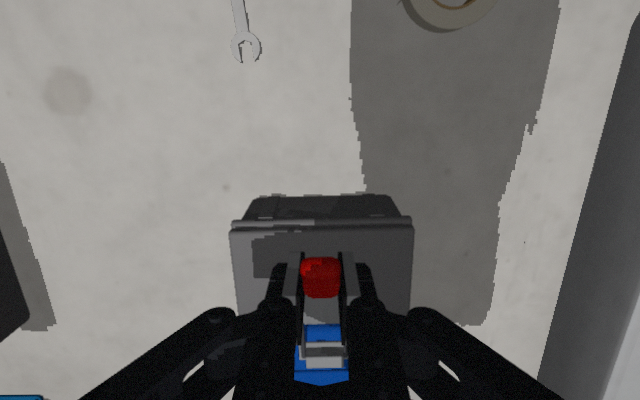

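The lever follows: the grip at (320,278) now appears end-on and the wire loop is visible at (322,350). I'll keep going along the arc.

```bash
python3 -m pendant '[[0,7,-6,0,0,0,-1],[0,8,-5,0,0,0,-1],[0,9,-4,0,0,0,-1],[0,9,-3,0,0,0,-1],[0,9,-1,0,0,0,-1],[0,0,0,0,0,0,-1]]'
python3 - <<'E'
from h import *
s=sensors.get_state();print(s['tcp_pos'],s['width'],s['force'])
cv2.imwrite('pics/w5.png',eyes.read_camera('wrist')[:,:,::-1])
E
```

```text
time_s: 8.1
tcp_pos: [0.5745, 0.1297, 0.1363]
orientation: [-2.217, -2.225, -0.003]
force: [1.0, 7.1, -0.2]
width: 0.015
[0.57448051 0.12973564 0.13633618] 0.01498348037348055 [ 0.98344605  7.09615517 -0.20518006]
```

View pics/w5.png

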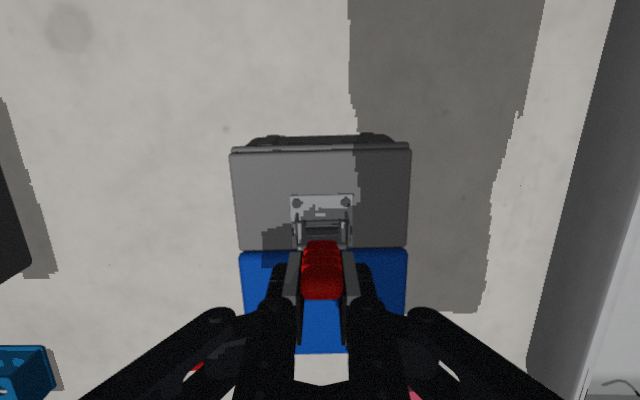

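```bash
python3 -m pendant '[[0,0,0,0,0,0,0],[0,0,0,0,0,0,0.3],[0,0,0,0,0,0,0.3],[0,0,0,0,0,0,0.3],[0,0,-30,0,0,0,0.3],[0,0,-50,0,0,0,0.3],[0,-20,-40,0,0,0,0.3],[0,-50,0,0,0,0,0.3],[0,-50,0,0,0,0,0.3],[0,0,0,0,0,0,0.3]]'
python3 - <<'E'
from h import *
s=sensors.get_state();print(s['tcp_pos'],s['width'],s['force'])
for n in ['wrist','side']:
    cv2.imwrite(f'pics/{n}6.png',eyes.read_camera(n)[:,:,::-1])
for r in eyes.pinpoint('side','blue_grip'): print(r)
print(proj('side',[.575,.129,.153]),proj('side',[.513,.129,.101]))
im=cv2.imread('pics/side6.png')[140:300,270:420];cv2.imwrite('pics/side6c.png',cv2.resize(im,None,fx=4,fy=3.7,interpolation=cv2.INTER_CUBIC))
E
```

```text
time_s: 9.15
tcp_pos: [0.4459, 0.1281, 0.2552]
orientation: [-2.214, -2.224, 0.009]
force: [-0.1, -1.0, -0.4]
width: 0.0554
[0.44585458 0.12807918 0.25521157] 0.05539224980218484 [-0.12744434 -0.98514064 -0.39751227]
{'location': [338.7, 152.8], 'conf': 0.57}
[331.54792069 150.43091403] [305.00195966 171.31123478]
```

View pics/wrist6.png

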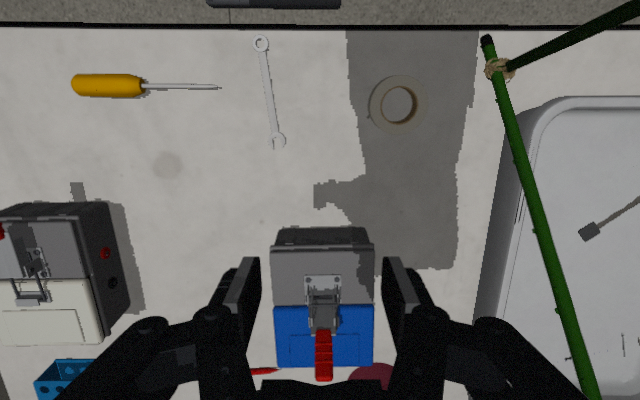

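View pics/side6c.png

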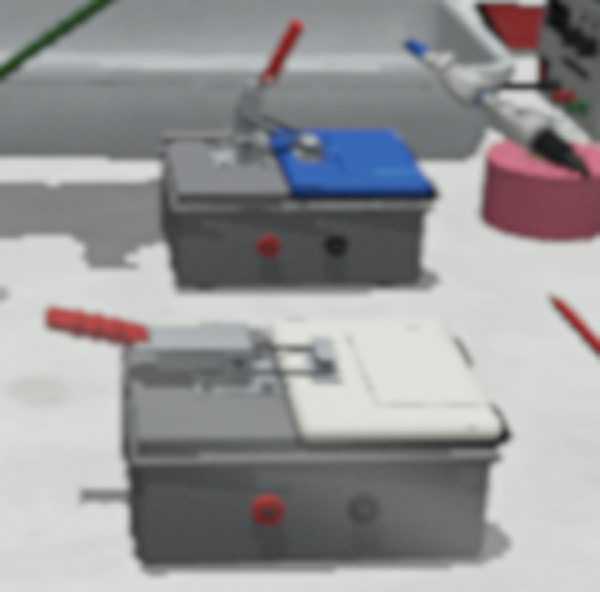

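```bash
python3 -m pendant '[[0,0,0,0,0,0,0.3],[0,0,0,0,0,0,0.3],[0,0,0,0,0,0,0.3]]'
python3 - <<'E'
from h import *
print([np.round(r['location'],1) for r in (eyes.read_camera('side') is not None and eyes.pinpoint('side','blue_grip'))])
print(sensors.get_state()['qvel'].round(3)); print(job.close_job())
E
```

```text
time_s: 9.6
tcp_pos: [0.4535, 0.1283, 0.2554]
orientation: [-2.217, -2.225, 0.003]
force: [0.3, -0.3, -0.5]
width: 0.0553
[array([339.6, 153.2])]
[ 0.002 -0.007 -0.004  0.001  0.     0.002]
the job is handed in; nothing more can be done
None
```

The blue-lidded box is unlatched. I pinched the red grip across its width, followed the lever's arc up past centre, let go and backed the arm clear. I handed the job in at about 9.7 s.

**Lever:** the last side picture I viewed shows it upright and leaning slightly to the rear, at its stop. The network put the grip at (338.7, 152.8) and then, about half a second later, at (339.6, 153.2), so it is at rest. I had no direct reading of the lever angle.

**Wire loop:** I judged it free only from how far the lever stands open. In the side picture the loop still lies close to its catch.

**White-lidded box:** its lever was still flat and latched in that same picture, and the arm only passed well above it.

**Robot:** the gripper was open, holding nothing and about 0.1 m above the blue box. The force reading was under 1 N and the joints were still.

**One hitch:** on the approach the last joint reached its range limit while turning, which shifted the tool about 29 mm and tilted it slightly. I turned the tool half round to the equivalent grasp and corrected the shift and tilt before going down. The highest force I saw in the readings was about 8 N.

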